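Stop the bench scale rocking and zero it

ROBOT

A 6-joint arm with a two-finger parallel gripper is mounted at the origin on the work surface. World frame = base frame: x ahead of the robot, y to its left, z up, the work surface at z = 0. Lengths are in mm, angles in rad, forces in N, time in s.
With the tool pointing down it reaches from about 275 to 875 mm from the base axis. Payload 12.5 kg.
Tool frame: the origin (TCP) lies on the centre line of the jaws, within the pads' length; the fingertips stand ctrl.tips_ahead ahead of it and the grasp point (between the pads) lies 8 mm behind it (ctrl.tips_ahead is the distance from the TCP to the fingertips, in mm); x points along the fingers, z is the direction in which the jaws open and shut, and the axes are right-handed (so a half turn about x gives the same grasp; the last joint's range is limited). The gripper opens to 85 mm and grips with 20 to 120 N. Pads are 22 mm wide; open, the fingers measure 114 mm over their backs; the gripper's body (76 mm by 85 mm) begins 54 mm behind the grasp point. The pads swing forward as they close: fully open they stand 13 mm farther back than shut.
Start: joints at [-1.234, 0.351, 1.652, -0, 1.139, -0.085], TCP at [225.189, -501.771, 242.29] pointing down, gripper open.
Joint ranges: [-2.75, 2.75], [-0.79, 2.1], [0.01, 2.65], [-1.57, 4.71], [0.07, 3.14], [-2.87, 2.87]. Speed limits (rad/s): [2.22, 2.22, 2.79, 3.14, 3.14, 3.14].

INTERFACE

Orientations are given as a unit quaternion [x, y, z, w].
In Python, from rig import telemetry, cams, ticket, models, ctrl gives the robot as it stands.
- The arm moves only by the shell command python3 -m handwheel 'ROWS' [FORCE]. ROWS is JSON, a list that holds one entry, the list of rows, each a list of 7 numbers: the shift along the tool's x, y, z in cm, then the turn, a rotation vector about the tool's x, y, z in degrees, then the opening, from 0 (shut) to 1 (fully open). In form: [[[x, y, z, rx, ry, rz, fingers], ...]]. A call has 1 to 12 rows; each row is the pose to reach, as a shift and turn from the pose commanded when the call began, along the tool's axes at that moment; what a row does not reach only later rows make up. A row lasts 1/10 s, in which the tool goes at most 50 mm and 8.59 degrees, less where a joint would pass 70% of its speed; a pose out of reach is approached as far as the arm can. A call with a gripper value outside its range is refused whole. The fingers move at their own pace and stop on an object; FORCE is the grip in N (left out, the last holds). Time passes only in rows, so rows that repeat a pose let the fingers close. It gives the time, the measured TCP pose, the force and the opening at its end, in the units of the state.
- telemetry.get_state(): the state, without advancing time (a new reading comes with each control period).
- cams.camera(name): name is "side" or "top"; returns the picture (400x640x3 uint8, red, green, blue); there is no depth.
- cams.camera_info(name): a dict with "fx", "fy", "cx", "cy" (pixels), "rvec" (rotation vector, rad) and "tvec" (3), from world to camera coordinates, as OpenCV has them. Camera axes: x right, y down, z forward; pixel columns grow to the right and rows downward; lengths in mm; the calibration is good to about 2 mm. A picture is of the moment at which its call begins. camera_info takes no time and is no camera call.
- ticket.hand_in(): hands the job in, once; it reports no verdict.
Trained networks look in the newest picture that a camera, given by its name, has taken for a name from the list of things; names that differ only in an ending like _2 or _b are one class to them, and where a whole thing is asked for, a point or a joint stands for the part that bears it (a point fixed in the world has none). Each returns a list of dicts, best first, with "confidence" (0 to 1); they miss things now and then, are a little off and sometimes report something else, mostly with a low value. They report only what shows in the picture. A call takes as long as a camera call.
- models.regions_of(camera, label): "region" (400x640 bool, what is visible of it) and "box" ([centre column, centre row, width, height] in pixels, round what is visible of it).
The state is a dict: "t": time; "joint_positions": joint angles; "qvel": joint speeds; "tau": joint torques, N m; "ee_pos": TCP position; "tool_rot": TCP orientation; "ft_force": force on the tool from outside, world axes, zero at the start; "ft_torque": the same for the moment, N m; "width": finger opening in mm.
Only numpy, scipy, OpenCV 4.12 (cv2) and the standard library are available. Lean on these libraries where they do the work, as an engineer would, in place of code of your own. Each camera call takes 0.05 s, during which the arm holds its last target.

TASK

The bench scale rocks because its front left levelling screw is wound up: screw it down until the scale stands firmly and evenly on all four feet and no longer rocks (its knob then stands about as low as the right-hand one). Let go of it, then press the orange zero button fully down and release it. Leave the right screw as it is, do not lean on the weighing pan, and leave the scale and the things around it where they are.

Things in the scene. Friction and masses are not known exactly. Their poses are not given: they have to be found in the camera images.
- scale: loose bench scale, 2.5 kg: light grey case 240 x 204 mm on a dark base. Origin: midway, level with the feet's undersides; x from its front (keys, robot's side) to its rear, y left, z up. Deck 46 mm high, rear housing 58. Feet at x -95, y +-148 mm (front, on lugs with tops 20 mm high) and x 95, y +-85 (rear, under the case). Its weight acts near the diagonals' crossing
- pan: the scale's brushed steel weighing pan on the rear housing, 150 x 186 mm, its top 66 mm above the bench; origin under its centre
- screw_l (a joint): front left levelling screw, rad; grows clockwise seen from above, which drives the foot down 0.48 mm per rad (3 mm per turn); the knob is fixed to the stem and sinks with it. Negative: wound up, foot short. Starts -7 to -4.3, the foot carrying little or nothing. Equal to screw_r: load evenly shared; within 2 rad of it all feet are well loaded. Thread friction 0.04 N m, it stays where left
- screw_r (a joint): front right levelling screw, the same kind, already set right: starts between -0.3 and 0.3 rad. Its knob is the height gauge for the left one, which at first stands 2 to 3.5 mm higher over its own lug (the short corner sags, so compare with the lug; knob underside 8 mm over the lug top when set)
- screw_l_grip (a point): on the axis of the front left knob, 8 mm below its flat top, where to grip it: a black fluted round knob 29 mm across and 26 mm tall with a grey disc and a white dot on top, axis upright; this point is 46 to 48 mm above the bench. 46 mm from the axis to the case's side
- screw_r_grip (a point): the same point of the front right knob
- zero_top (a point): centre of the top of the scale's zero button, a round orange push button 26 mm across in a black ring 42 mm across, on the left of the front deck; when up its top stands 60 mm above the bench and 10 mm above the ring
- zero (a joint): travel of the zero button, m: 0 up, 0.006 fully down against its stop. It springs back by itself; 1.5 N starts it, 5 N takes it fully down
- foot_fl: front left foot on the levelling screw, round rubber, about 26 mm across; origin at the centre of its underside, which stands on the bench when the foot is loaded
- foot_fr: front right foot on its levelling screw, round rubber, about 26 mm across; origin at the centre of its underside, which stands on the bench when the foot is loaded
- foot_rl: rear left rubber foot under the case, not adjustable; it gives a little (12 N per mm), about 26 mm across; origin at the centre of its underside, which stands on the bench when the foot is loaded
- foot_rr: rear right rubber foot under the case, not adjustable; it gives a little (12 N per mm), about 26 mm across; origin at the centre of its underside, which stands on the bench when the foot is loaded
- meter: bystander: orange handheld multimeter lying on the teal mat, 175 x 82 x 46 mm; origin under its centre
- board: bystander: green circuit board on the teal mat, 100 x 75 x 16 mm; origin under its centre
- driver: bystander: screwdriver with a dark green handle, 190 mm long, lying on the bench right of the scale; origin under its middle
- bin: bystander: small open blue bin with a few components, 110 x 140 x 45 mm, right of the scale; origin under its centre

How it is judged (in metres and radians):
On the way, in this order (a step that is already met when the one before it is completed fails the run):
1. with the gripper off it, the scale stands on all four feet, each pressing on the bench with more than 2 N (contact force between each of foot_fl, foot_fr, foot_rl, foot_rr and anything else above 2 N and contact force between the fingers and anything else below 0.2 N), for 0.3 s.
2. the zero button is pressed fully down (more than 5.4 of its 6 mm) (value of joint zero above 0.0054 m), for 0.05 s.
At the end, for the whole second after the job is handed in: the scale rests within 30 mm of where it stood, each of its four feet pressing on the bench with more than 2 N (its fair share is 5 to 7 N), the zero button up again (less than 1 mm down), the right screw within 1 rad of 0, and every bystander within 30 mm of its place (contact force between each of foot_fl, foot_fr, foot_rl, foot_rr and anything else above 2 N and value of joint zero below 0.001 m and linear speed of scale below 0.01 m/s and distance of each of scale, meter, board, driver, bin from where it was at the start of the episode below 0.03 m and value of joint screw_r between -1 and 1 rad); the robot touches nothing.
It fails at once if the weighing pan is leaned on with more than 5 N (contact force between any of the fingers, the arm and pan above 5 N).
It fails at once if the front right levelling screw is turned away from its setting (beyond 1 rad either way of 0) (value of joint screw_r above 1 rad or value of joint screw_r below -1 rad).
It fails at once if the scale is shoved more than 30 mm (distance of scale from where it was at the start of the episode above 0.03 m).
It fails at once if a bystander is moved more than 30 mm (distance of any of meter, board, driver, bin from where it was at the start of the episode above 0.03 m).
It also fails if it takes over 72 s, if anything falls off the work surface, if the arm or the gripper's body presses on something with over 40 N, if the wrist force passes 120 N, or if a joint passes its speed limit or range.

## Working session

There is one attempt and no reset: what is moved stays moved. The work goes in short steps, Python scripts to look and compute and a shell command to move; the robot and the scene stay as the last step left them, time stands still between calls to the robot, and variables do not carry over. Pictures are saved under pics/ and viewed, and the job is handed in when it is done.

```bash
ls; mkdir -p pics; python3 - <<'E'
from rig import telemetry, cams, ticket, models, ctrl
import cv2
print(ctrl.tips_ahead, [a for a in dir(ctrl) if a[0]!='_'])
s=telemetry.get_state(); print({k:(v if not hasattr(v,'tolist') else v.tolist()) for k,v in s.items()})
for n in("side","top"):
    im=cams.camera(n); cv2.imwrite(f"pics/{n}0.png",im[:,:,::-1]); print(cams.camera_info(n))
    for l in ("screw_l","screw_r","zero_top","screw_l_grip"):
        try: print(n,l,[(round(r["confidence"],2),[round(float(x),1) for x in r["box"]]) for r in models.regions_of(n,l)])
        except Exception as e: print(l,e)
E
```

```text
pics
11.0 ['Unreachable', 'tips_ahead']
{'t': 0.0, 'joint_positions': [-1.2336096373865655, 0.3512381510979057, 1.652464414024886, -2.7494652092231054e-05, 1.1390791288854636, -0.08461741418937796], 'qvel': [0.0009169867378126873, 0.0004000386680833855, -9.15941658743063e-05, 0.001184658431164285, 0.0010906461157289505, 6.380354073920268e-05], 'tau': [-0.0010202298653894104, -50.61107397079468, -29.140321612358093, -0.00013753817711403826, 0.004622904671123251, -1.1528803725013859e-05], 'ee_pos': [225.0723762105735, -501.47487950730795, 241.7420346828984], 'tool_rot': [0.38449720156147854, 0.5939321086463256, -0.383996250438874, 0.5932566324612029], 'ft_force': [0.633387814009888, 0.027332473093214713, -0.021624370738400362], 'ft_torque': [0.03204452237497824, 0.022611352510355884, 0.022580040091530033], 'width': 85.0669218513094}
{'fx': 383.03396757304887, 'fy': 383.03396757304887, 'cx': 319.432380675609, 'cy': 206.155184921716, 'rvec': array([ 0.65368757, -2.63415321,  1.12612552]), 'tvec': array([ 508.62667936,  253.8749082 , 1146.16411937])}
side screw_l [(0.44, [306.8, 266.5, 9.4, 9.0])]
side screw_r [(0.44, [306.8, 266.5, 9.4, 9.0])]
side zero_top [(0.46, [319.4, 246.4, 4.1, 7.6])]
side screw_l_grip [(0.73, [292.6, 354.8, 70.2, 48.9]), (0.66, [307.2, 266.7, 10.7, 14.2])]
{'fx': 438.410438083497, 'fy': 438.410438083497, 'cx': 313.84463976440196, 'cy': 192.95174124687492, 'rvec': array([ 2.18461824, -2.14455289,  0.08122338]), 'tvec': array([-7.65195882e-01,  5.69034592e+02,  1.42283771e+03])}
top screw_l [(0.43, [346.1, 211.3, 11.5, 3.6]), (0.15, [301.8, 168.7, 59.9, 52.5])]
top screw_r [(0.43, [346.1, 211.3, 11.5, 3.6]), (0.15, [301.8, 168.7, 59.9, 52.5])]
top zero_top [(0.59, [278.9, 207.8, 6.4, 9.5])]
top screw_l_grip [(0.48, [448.9, 255.8, 17.5, 58.3]), (0.34, [179.0, 237.8, 29.6, 55.7])]
```

View pics/side0.png

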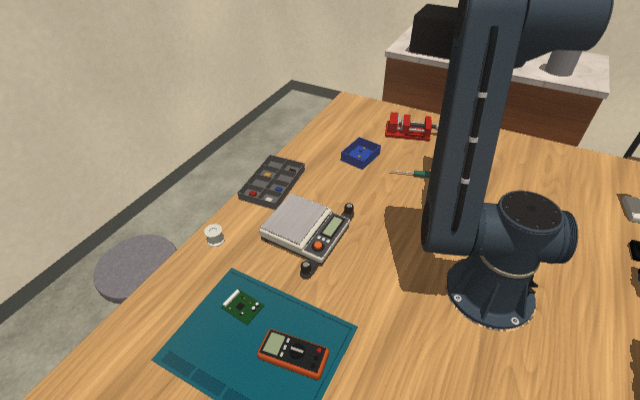

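View pics/top0.png

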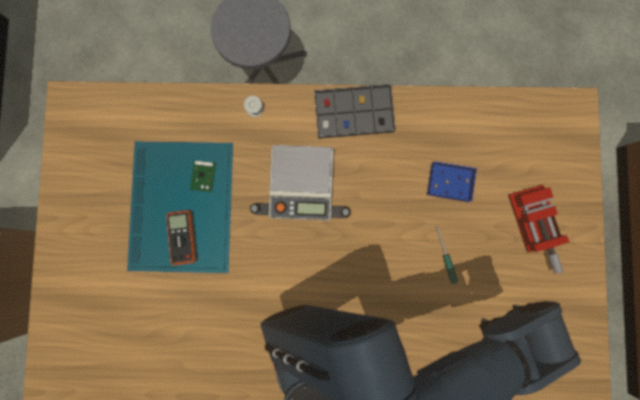

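The side picture shows the left knob at about (307,268), the right knob at (349,210) and the button at (318,245). The top picture shows them at (255,209), (346,211) and (280,208). I'll zoom in and triangulate.

```bash
cat > h.py <<'E'
import numpy as np, cv2
from rig import telemetry, cams, models
def P(n):
    c=cams.camera_info(n); R=cv2.Rodrigues(c["rvec"])[0]
    K=np.array([[c["fx"],0,c["cx"]],[0,c["fy"],c["cy"]],[0,0,1]]); return K,R,np.array(c["tvec"])
def tri(us,ut):
    A=[K@np.c_[R,t] for K,R,t in (P("side"),P("top"))]
    X=cv2.triangulatePoints(A[0],A[1],np.array(us,float).reshape(2,1),np.array(ut,float).reshape(2,1)); return (X[:3]/X[3]).ravel()
def atz(n,uv,z):
    K,R,t=P(n); d=R.T@np.linalg.inv(K)@np.array([*uv,1.]); o=-R.T@t; return o+d*(z-o[2])/d[2]
def proj(n,X):
    K,R,t=P(n); p=K@(R@np.array(X,float)+t); return p[:2]/p[2]
def zoom(im,c,r,s,f,path):
    cv2.imwrite(path,cv2.resize(im[r-s:r+s,c-s:c+s,::-1],None,fx=f,fy=f,interpolation=cv2.INTER_CUBIC))
E
python3 - <<'E'
from h import *
a=cv2.imread("pics/side0.png")[:,:,::-1];b=cv2.imread("pics/top0.png")[:,:,::-1]
A=cv2.resize(a[195:290,260:365,::-1],None,fx=7,fy=6,interpolation=2);cv2.imwrite("pics/sz.png",A)
B=cv2.resize(b[140:225,240:360,::-1],None,fx=6,fy=6,interpolation=2);cv2.imwrite("pics/tz.png",B)
print(a.dtype)
E
```

```text
uint8
```

View pics/sz.png

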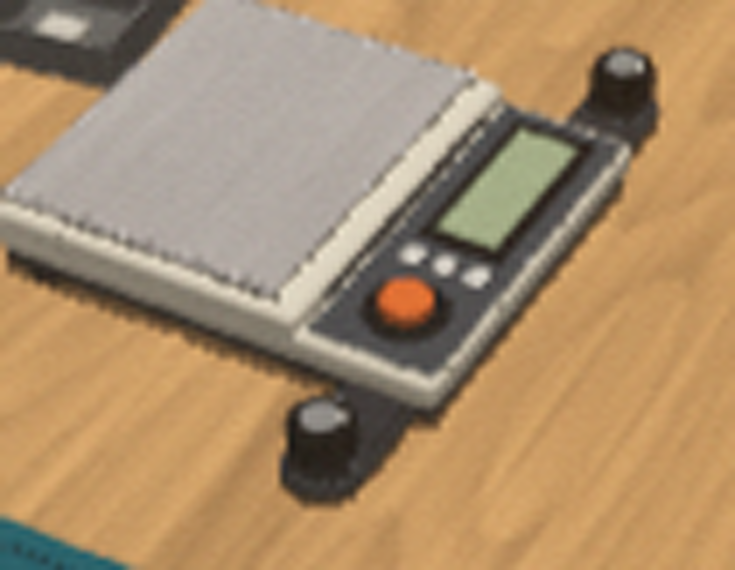

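View pics/tz.png

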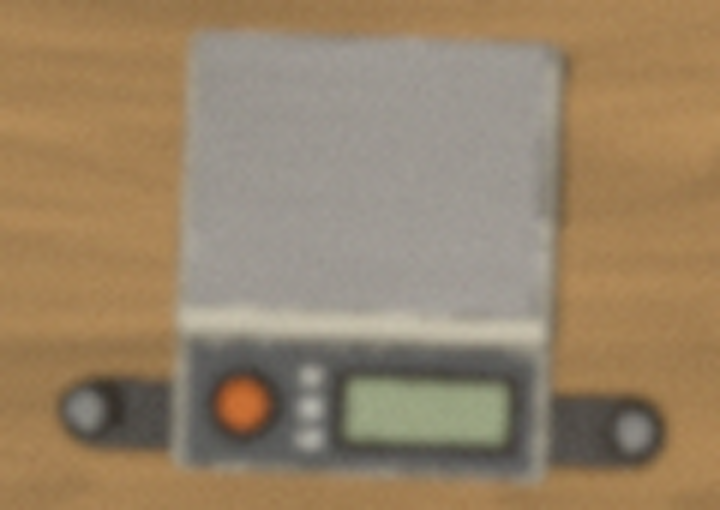

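In the zoomed side crop the discs are at (324,416) and (626,66), and the button top is at (405,297). In the top crop they are at (86,409), (634,431) and (243,404).

```bash
python3 - <<'E'
from h import *
np.set_printoptions(precision=1,suppress=True)
o=.43
d={"L":((306.3-o,264.3-o),(254.3-o,208.2-o),55),"R":((349.4-o,206-o),(345.7-o,211.8-o),54),"Z":((317.9-o,244.5-o),(280.5-o,207.3-o),60)}
for k,(s,t,z) in d.items(): print(k,tri(s,t),atz("side",s,z),atz("top",t,z))
from scipy.spatial.transform import Rotation as R
s=telemetry.get_state();print(R.from_quat(s["tool_rot"]).as_matrix())
E
```

```text
L [514.6 202.5  54.6] [514.3 202.7  55. ] [514.7 202.5  55. ]
R [508.6 -93.5  51.6] [507.5 -91.1  54. ] [508.5 -93.3  54. ]
Z [519.5 117.7  56.1] [518.5 120.9  60. ] [518.8 117.2  60. ]
[[-0.   0.9  0.4]
 [ 0.   0.4 -0.9]
 [-1.  -0.  -0. ]]
```

```bash
cat >> h.py <<'E'
from scipy.spatial.transform import Rotation as Ro
def shift(target):
    s=telemetry.get_state(); M=Ro.from_quat(s["tool_rot"]).as_matrix()
    return np.round(M.T@(np.array(target)-np.array(s["ee_pos"]))/10,3)
def st():
    s=telemetry.get_state(); M=Ro.from_quat(s["tool_rot"]).as_matrix()
    f=lambda v:np.round(np.array(v,float),3)
    print("t",round(s["t"],2),"p",f(s["ee_pos"]),"q",f(s["joint_positions"]),"F",f(s["ft_force"]),"T",f(s["ft_torque"]),"w",round(s["width"],1),"head",round(np.degrees(np.arctan2(M[1,2],M[0,2])),1))
E
python3 - <<'E'
from h import *
st(); print(shift((514.5,202.5,200)))
E
```

```text
t 0.5 p [ 225.173 -501.758  242.268] q [-1.234  0.351  1.652 -0.     1.139 -0.085] F [-0.02  -0.721  0.556] T [-0.017 -0.014 -0.008] w 85.5 head -65.8
[  4.229  55.233 -52.405]
```

```bash
python3 -m handwheel '[[[0,10,-10,-8,0,0,1],[0,20,-20,-16,0,0,1],[0,30,-30,-24,0,0,1],[0,40,-40,-32,0,0,1],[0,55.2,-52.4,-40,0,0,1],[0,55.2,-52.4,-48,0,0,1],[0,55.2,-52.4,-56,0,0,1],[0,55.2,-52.4,-64,0,0,1],[0,55.2,-52.4,-72,0,0,1],[0,55.2,-52.4,-80,0,0,1],[0,55.2,-52.4,-88,0,0,1],[0,55.2,-52.4,-96,0,0,1]]]' 30; python3 -c "
from h import *
st(); print(shift((514.5,202.5,242)))"
```

```text
t: 1.7
ee_pos: [452.1, 56.0, 242.6]
tool_rot: [-0.186, 0.682, 0.186, 0.682]
ft_force: [0.7, -1.6, 0.4]
width: 86.1
t 1.7 p [452.132  55.958 242.568] q [ 0.021  0.177  1.884 -0.     1.08  -0.512] F [ 0.748 -1.634  0.384] T [-0.026 -0.011 -0.036] w 86.1 head 30.5
[ 0.061  9.459 12.813]
```

```bash
python3 -m handwheel '[[[0,3,4,-8,0,0,1],[0,6,8,-16,0,0,1],[0,9.4,12.8,-24,0,0,1],[0,9.4,12.8,-32,0,0,1],[0,9.4,12.8,-40,0,0,1],[0,9.4,12.8,-48,0,0,1],[0,9.4,12.8,-56,0,0,1],[0,9.4,12.8,-64,0,0,1],[0,9.4,12.8,-72,0,0,1],[0,9.4,12.8,-80,0,0,1],[0,9.4,12.8,-88,0,0,1],[0,9.4,12.8,-96,0,0,1]]]' 30; python3 -c "
from h import *
st(); print(shift((514.5,202.5,150)))"
```

```text
t: 2.9
ee_pos: [515.1, 199.3, 242.3]
tool_rot: [-0.631, 0.318, 0.631, 0.318]
ft_force: [0.7, 0.2, -0.5]
width: 85.3
t 2.9 p [515.092 199.341 242.297] q [ 0.285  0.355  1.646 -0.     1.141 -1.923] F [ 0.692  0.168 -0.498] T [-0.029  0.002 -0.021] w 85.3 head 126.5
[ 9.23  -0.141  0.289]
```

```bash
python3 -m handwheel '[[[2,-0.14,0.29,-8,0,0,1],[4,-0.14,0.29,-16,0,0,1],[6,-0.14,0.29,-24,0,0,1],[8,-0.14,0.29,-32,0,0,1],[10,-0.14,0.29,-40,0,0,1],[10,-0.14,0.29,-41,0,0,1],[10,-0.14,0.29,-41,0,0,1]]]' 30; python3 - <<'E'
from h import *
st(); print(shift((514.5,202.5,39)))
for n in("side","top"):
    im=cams.camera(n); c=proj(n,(514.5,202.5,70)).astype(int); zoom(im,c[0],c[1],50,6,f"pics/{n}1.png")
E
```

```text
t: 3.6
ee_pos: [514.7, 202.6, 142.7]
tool_rot: [-0.703, 0.08, 0.703, 0.08]
ft_force: [-0.1, 0.3, -0.0]
width: 85.3
t 3.6 p [514.684 202.577 142.734] q [ 0.291  0.479  1.733  0.     0.93  -2.624] F [-0.111  0.297 -0.049] T [ 0.014  0.021 -0.04 ] w 85.3 head 167.0
[10.373  0.012  0.016]
```

View pics/side1.png

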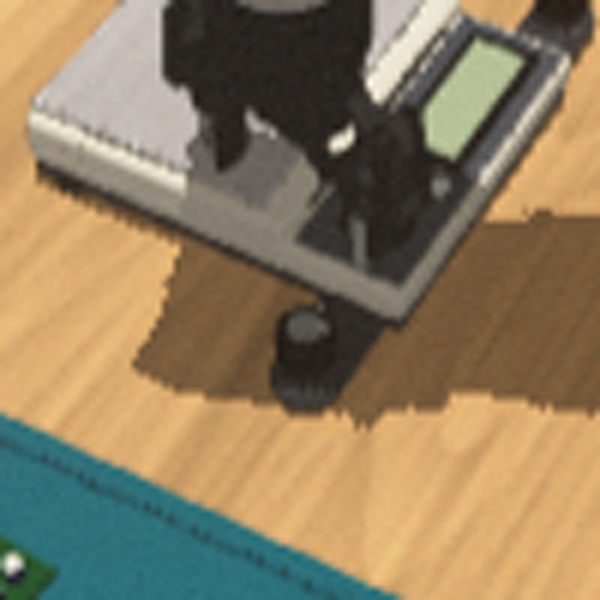

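The side picture shows the open jaws above the knob, with the disc at zoom (308,325) and nothing in the way. Next I descend and grip.

```bash
python3 -m handwheel '[[[3,0,0,0,0,0,1],[6,0,0,0,0,0,1],[8.5,0,0,0,0,0,1],[9.5,0,0,0,0,0,1],[10.3,0,0,0,0,0,1],[10.3,0,0,0,0,0,1],[10.3,0,0,0,0,0,0.5],[10.3,0,0,0,0,0,0.5]]]' 30; python3 - <<'E'
from h import *
st()
for n in("side","top"):
    im=cams.camera(n); c=proj(n,(514.5,202.5,50)).astype(int); zoom(im,c[0],c[1],40,7,f"pics/{n}2.png")
E
```

```text
t: 4.5
ee_pos: [515.1, 202.7, 40.4]
tool_rot: [0.703, -0.079, -0.702, -0.079]
ft_force: [-0.3, -0.3, -0.4]
width: 58.9
t 4.5 p [515.111 202.712  40.351] q [ 0.291  0.641  1.776  0.     0.723 -2.627] F [-0.343 -0.302 -0.378] T [-0.009  0.014  0.   ] w 58.9 head 167.2
```

View pics/side2.png

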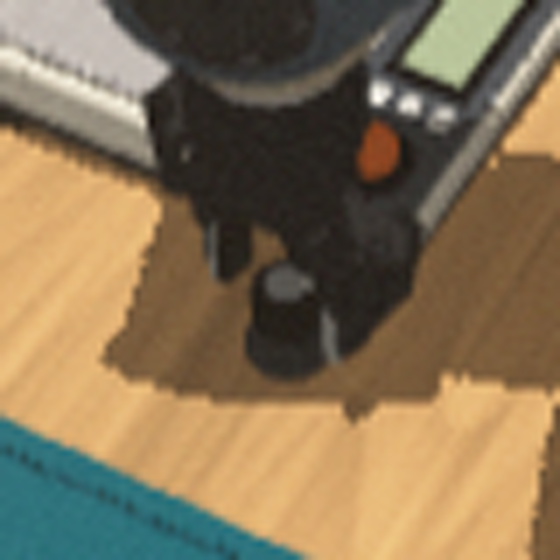

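View pics/top2.png

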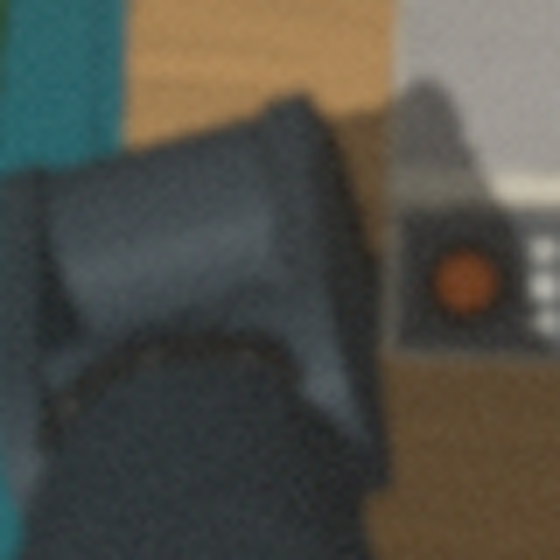

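The knob disc (288,280 in the side crop) sits between the two fingers, so I close the jaws.

```bash
python3 -m handwheel '[[[0,0,0,0,0,0,0.2],[0,0,0,0,0,0,0.2],[0,0,0,0,0,0,0.2],[0,0,0,0,0,0,0.2],[0,0,0,0,0,0,0.2],[0,0,0,0,0,0,0.2]]]' 30; python3 -c "
from h import *
st()"
```

```text
t: 5.2
ee_pos: [514.7, 202.6, 39.8]
tool_rot: [0.703, -0.079, -0.703, -0.079]
ft_force: [-1.8, -0.0, 4.9]
width: 27.7
t 5.2 p [514.663 202.611  39.817] q [ 0.291  0.642  1.776  0.     0.723 -2.627] F [-1.805 -0.049  4.938] T [-0.026  0.244 -0.019] w 27.7 head 167.2
```

```bash
python3 -m handwheel '[[[0,0,0,8,0,0,0.2],[0,0,0,16,0,0,0.2],[0,0,0,24,0,0,0.2],[0,0,0,32,0,0,0.2],[0,0,0,40,0,0,0.2],[0.02,0,0,48,0,0,0.2],[0.02,0,0,56,0,0,0.2],[0.03,0,0,64,0,0,0.2],[0.03,0,0,72,0,0,0.2],[0.04,0,0,80,0,0,0.2],[0.04,0,0,88,0,0,0.2],[0.04,0,0,96,0,0,0.2]]]' 30; python3 -c "
from h import *
st()"
```

```text
t: 6.4
ee_pos: [514.5, 203.2, 39.7]
tool_rot: [-0.41, 0.576, 0.41, 0.577]
ft_force: [-5.4, 4.5, 9.2]
width: 28.0
t 6.4 p [514.52  203.222  39.713] q [ 2.920e-01  6.420e-01  1.776e+00  1.000e-03  7.220e-01 -9.460e-01] F [-5.407  4.511  9.199] T [0.788 0.647 0.081] w 28.0 head 70.8
```

```bash
python3 -m handwheel '[[[-0.02,0,0,8,0,0,0.2],[-0.04,0,0,16,0,0,0.2],[-0.04,0,0,24,0,0,0.2],[-0.04,0,0,32,0,0,0.2],[-0.04,0,0,40,0,0,0.2],[-0.04,0,0,48,0,0,0.2],[-0.04,0,0,56,0,0,0.2],[-0.04,0,0,64,0,0,0.2],[-0.04,0,0,72,0,0,0.2],[-0.04,0,0,80,0,0,0.2],[-0.04,0,0,88,0,0,0.2],[-0.04,0,0,96,0,0,0.2]]]' 30; python3 - <<'E'
from h import *
st()
im=cams.camera("side"); c=proj("side",(514.5,202.5,50)).astype(int); zoom(im,c[0],c[1],40,7,"pics/side3.png")
c=proj("side",(508.5,-92,50)).astype(int); zoom(im,c[0],c[1],40,7,"pics/side3r.png")
E
```

```text
t: 7.6
ee_pos: [515.3, 203.3, 39.8]
tool_rot: [0.155, 0.689, -0.153, 0.691]
ft_force: [1.4, 4.2, 0.5]
width: 27.9
t 7.6 p [515.298 203.287  39.816] q [2.910e-01 6.430e-01 1.775e+00 1.000e-03 7.210e-01 7.300e-01] F [1.397 4.237 0.462] T [ 0.678 -0.387  0.055] w 27.9 head -25.2
```

View pics/side3.png

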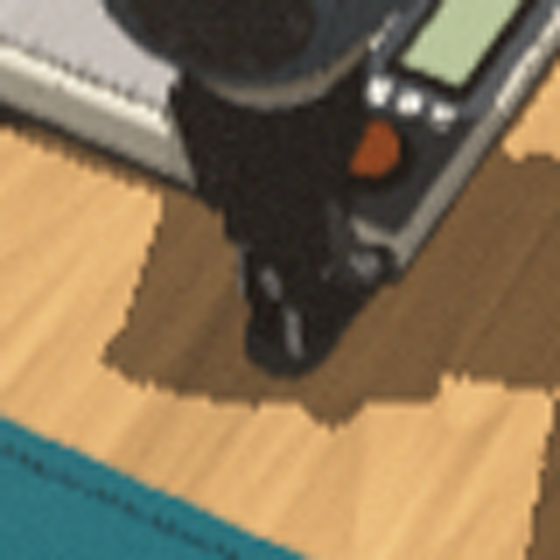

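```bash
python3 -m handwheel '[[[0,0,0,8,0,0,0.2],[0,0,0,16,0,0,0.2],[0,0,0,24,0,0,0.2],[0,0,0,32,0,0,0.2],[0,0,0,40,0,0,0.2],[0,0,0,48,0,0,0.2],[0,0,0,56,0,0,0.2],[0,0,0,64,0,0,0.2],[0,0,0,72,0,0,0.2],[0,0,0,80,0,0,0.2],[0,0,0,88,0,0,0.2],[0,0,0,96,0,0,0.2]]]' 30; python3 -c "
from h import *
st()"; python3 -m handwheel '[[[0,0,0,8,0,0,0.2],[0,0,0,16,0,0,0.2],[0,0,0,16,0,0,0.2]]]' 30;  python3 -c "
from h import *
st()"
```

```text
t: 8.85
ee_pos: [515.4, 202.5, 39.8]
tool_rot: [0.617, 0.347, -0.615, 0.348]
ft_force: [2.7, -0.8, 1.6]
width: 27.8
t 8.85 p [515.374 202.504  39.811] q [ 2.910e-01  6.430e-01  1.776e+00 -1.000e-03  7.210e-01  2.405e+00] F [ 2.666 -0.803  1.564] T [-0.337 -0.351  0.068] w 27.8 head -121.1
t: 9.15
ee_pos: [515.2, 202.4, 39.8]
tool_rot: [0.658, 0.259, -0.657, 0.26]
ft_force: [3.3, -2.0, 3.3]
width: 28.2
t 9.15 p [515.249 202.431  39.788] q [ 0.29   0.643  1.776 -0.     0.722  2.681] F [ 3.318 -2.024  3.272] T [-0.452 -0.221 -0.028] w 28.2 head -137.0
```

```bash
python3 -m handwheel '[[[0,0,0,0,0,0,0.52],[0,0,0,0,0,0,0.52],[0,0,0,0,0,0,0.52],[-2,0,0,0,0,0,0.52],[-5,0,0,0,0,0,0.52],[-9,0,0,0,0,0,0.52],[-13,-4,0,-8,0,0,0.52],[-15,-9,0,-16,0,0,0.52],[-15,-14,0,-24,0,0,0.52],[-15,-18,0,-24,0,0,0.52],[-15,-18,0,-24,0,0,0.52]]]' 30; python3 - <<'E'
from h import *
st()
for n in("side","top"):
    im=cams.camera(n); cv2.imwrite(f"pics/{n}4.png",im[:,:,::-1])
    c=(312,242) if n=="side" else (300,200)
    cv2.imwrite(f"pics/{n}4z.png",cv2.resize(im[c[1]-48:c[1]+48,c[0]-60:c[0]+60,::-1],None,fx=6,fy=6,interpolation=2))
E
```

```text
t: 10.25
ee_pos: [387.8, 336.8, 189.6]
tool_rot: [-0.588, -0.393, 0.588, -0.393]
ft_force: [1.3, -0.3, -0.5]
width: 44.5
t 10.25 p [387.834 336.819 189.552] q [6.240e-01 3.500e-01 1.798e+00 1.000e-03 9.940e-01 2.586e+00] F [ 1.324 -0.255 -0.467] T [ 0.018  0.024 -0.004] w 44.5 head -112.5
```

View pics/side4z.png

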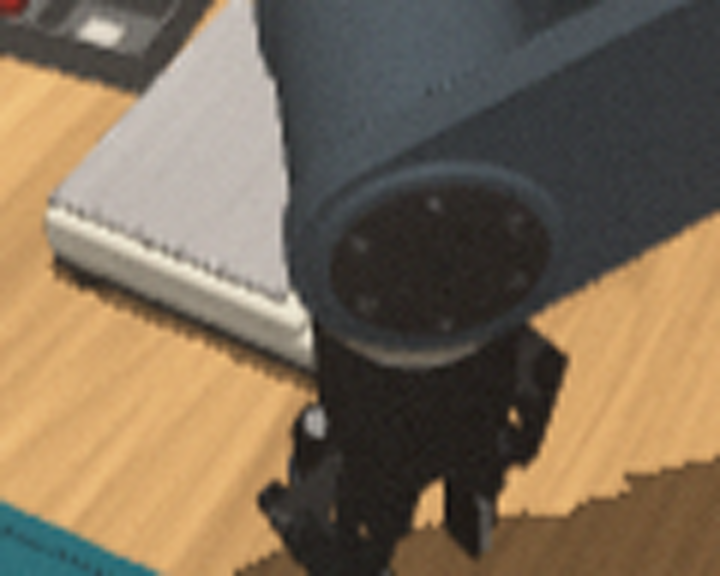

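View pics/top4z.png

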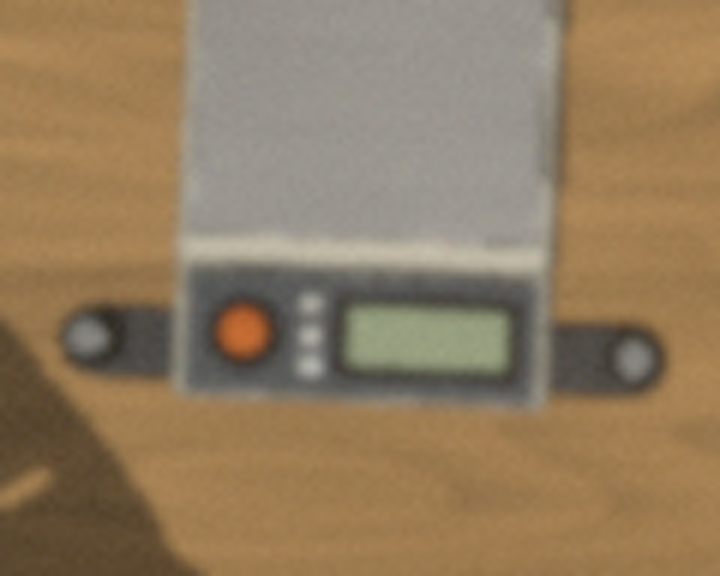

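The scale hasn't visibly moved in the top view, but the arm hides the knob from the side camera. I'll move the arm away to the right.

```bash
python3 - <<'E'
from h import *
print(shift((330,-300,260)))
E
```

```text
[-7.06  18.828 60.877]
```

```bash
python3 -m handwheel '[[[-7,2,5,-8,0,0,0.52],[-7,4,10,-16,0,0,0.52],[-7,6,18,-24,0,0,0.52],[-7,8,25,-32,0,0,0.52],[-7,11,35,-40,0,0,0.52],[-7,14,45,-48,0,0,0.52],[-7,17,55,-56,0,0,0.52],[-7,18.8,60.9,-60,0,0,0.52],[-7,18.8,60.9,-60,0,0,0.52],[-7,18.8,60.9,-60,0,0,0.52],[-7,18.8,60.9,-60,0,0,0.52],[-7,18.8,60.9,-60,0,0,0.52]]]' 30; python3 - <<'E'
from h import *
st()
acc=[]
for i in range(6): acc.append(cams.camera("side").astype(float))
im=np.mean(acc,0).astype(np.uint8); cv2.imwrite("pics/side5.png",im[:,:,::-1])
a=cv2.imread("pics/side0.png")
for nm,c in (("L",(306,269)),("R",(349,211))):
    f=lambda x:cv2.resize(x[c[1]-16:c[1]+16,c[0]-16:c[0]+16],None,fx=12,fy=12,interpolation=2)
    cv2.imwrite(f"pics/cmp{nm}.png",np.hstack([f(a),f(im[:,:,::-1])]))
E
```

```text
t: 11.55
ee_pos: [340.0, -191.8, 258.6]
tool_rot: [0.315, 0.633, -0.315, 0.633]
ft_force: [1.9, -1.1, 0.5]
width: 44.4
t 11.55 p [ 340.001 -191.827  258.575] q [-0.633  0.03   2.007 -0.     1.104  0.291] F [ 1.914 -1.115  0.511] T [ 0.022 -0.028 -0.008] w 44.4 head -52.9
```

View pics/cmpL.png

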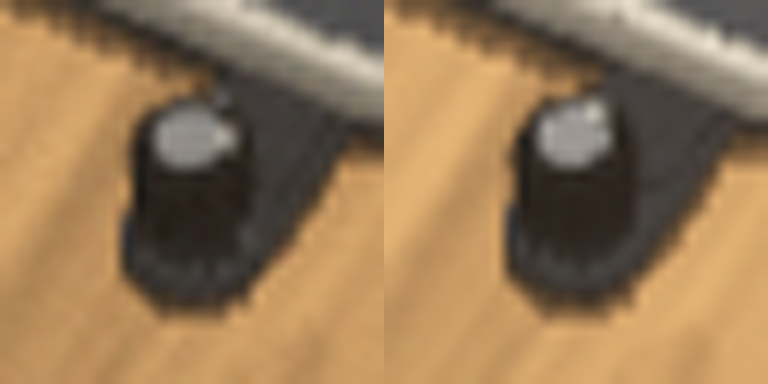

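View pics/cmpR.png

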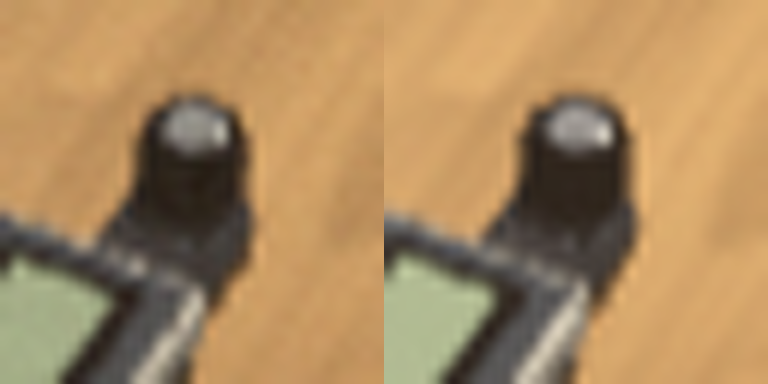

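The white dots help here. The left dot started at nearly the same bearing as the right one and now sits anticlockwise of it. I'll work out both angles.

```bash
python3 - <<'E'
from h import *
def ang(img,c,z):
    im=cv2.imread(img).astype(float); g=im.min(2)  # blue-ish min
    w=im[c[1]-12:c[1]+4,c[0]-8:c[0]+8].min(2)
    big=cv2.resize(w,None,fx=12,fy=12,interpolation=2)
    m=(big>95).astype(np.uint8)
    n,l,s,cen=cv2.connectedComponentsWithStats(m)
    p0=None
    out=[]
    for i in range(1,n):
        if s[i,4]>300: out.append((s[i].tolist(),cen[i].round(0).tolist(), round(big[l==i].max())))
    return out
for img in("pics/side0.png","pics/side5.png"):
    for c in ((306,269),(349,211)): print(img,c,ang(img,c,54))
# by-eye points
def A(c0,dc,dd):
    p=lambda q:atz("side",(c0[0]-16+(q[0]+.5)/12-.5,c0[1]-16+(q[1]+.5)/12-.5),54)
    a,b=p(dc),p(dd); v=(b-a)[:2]; return v.round(1),round(np.degrees(np.arctan2(v[1],v[0])))
print("L0",A((306,269),(186,136),(229,137)))
print("L1",A((306,269),(190,136),(211,110)))
print("R0",A((349,211),(195,128),(221,130)))
print("R1",A((349,211),(193,128),(220,130)))
E
python3 - <<'E'
import cv2,numpy as np
im=cv2.imread("pics/side5.png");a=cv2.imread("pics/side0.png")
f=lambda x,c:cv2.resize(x[c[1]-8:c[1]+8,c[0]-8:c[0]+8],None,fx=24,fy=24,interpolation=0)
cv2.imwrite("pics/dots.png",np.vstack([np.hstack([f(a,(306,265))[:290],f(im,(306,265))[:290]]),np.hstack([f(a,(349,206))[:290],f(im,(349,206))[:290]])]))
E
```

```text
pics/side0.png (306, 269) [([137, 0, 55, 28, 901], [170.0, 9.0], 119), ([0, 13, 35, 59, 1355], [13.0, 36.0], 110), ([60, 61, 79, 57, 3333], [96.0, 89.0], 160)]
pics/side0.png (349, 211) [([0, 0, 52, 58, 1927], [19.0, 21.0], 110), ([120, 0, 72, 192, 7309], [170.0, 84.0], 111), ([71, 54, 61, 47, 2114], [100.0, 78.0], 166), ([0, 101, 31, 69, 1005], [15.0, 137.0], 102)]
pics/side5.png (306, 269) [([136, 0, 56, 24, 888], [169.0, 9.0], 119), ([0, 10, 57, 112, 3353], [19.0, 52.0], 118), ([59, 51, 71, 67, 3703], [95.0, 85.0], 178), ([0, 128, 20, 64, 1065], [10.0, 164.0], 104)]
pics/side5.png (349, 211) [([0, 0, 192, 192, 18011], [101.0, 67.0], 119), ([69, 54, 64, 46, 2257], [100.0, 78.0], 192)]
L0 (array([-9.8, -4.8]), -154)
L1 (array([-0.6, -9.7]), -94)
R0 (array([-7.1, -2.7]), -159)
R1 (array([-7.4, -2.9]), -159)
```

View pics/dots.png

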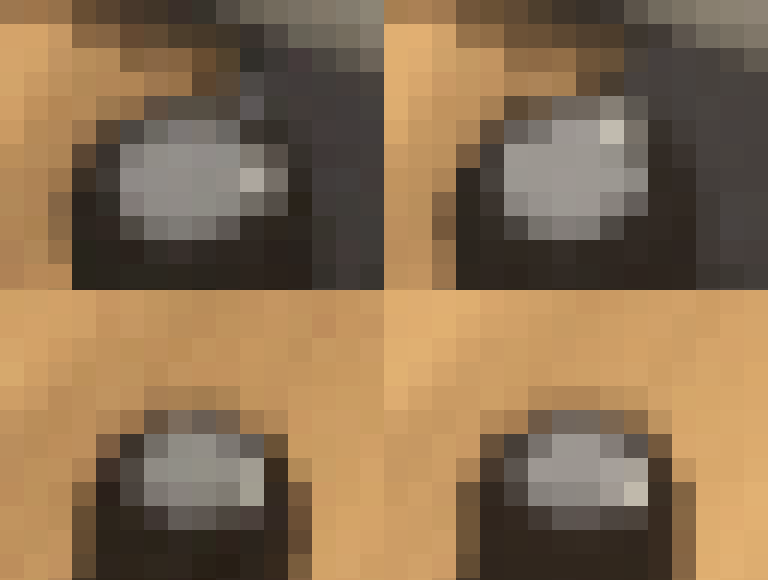

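The right dot bears -159°, close to facing the robot. The left dot was at -154° and is now at -94°, which matches the 5.3 rad I turned. That makes the left screw about -1.4 rad against -0.3 rad on the right, so it needs about another 1 rad.

```bash
python3 -m handwheel '[[[0,0,0,0,0,0,0.52]]]' ; python3 - <<'E'
from h import *
st(); print(shift((514.8,202.5,150)))
E
```

```text
t: 11.95
ee_pos: [341.3, -187.9, 258.4]
tool_rot: [0.314, 0.634, -0.314, 0.633]
ft_force: [0.7, -0.8, 0.7]
width: 44.5
t 11.95 p [ 341.334 -187.924  258.381] q [-0.623  0.029  2.009  0.     1.104  0.298] F [ 0.723 -0.759  0.704] T [ 0.016 -0.001 -0.042] w 44.5 head -52.7
[ 10.844  37.44  -20.575]
```

```bash
python3 -m handwheel '[[[0,4,-2,0,0,0,0.52],[0,8,-4.5,0,0,0,0.52],[0,12,-6.7,0,0,0,0.52],[0,16,-9,0,0,0,0.52],[0,20,-11,0,0,0,0.52],[0,25,-13.7,0,0,0,0.52],[0,29,-16,0,0,0,0.52],[0,33,-18,0,0,0,0.52],[2,37.4,-20.6,0,0,0,0.52],[6,37.4,-20.6,0,0,0,0.52],[9,37.4,-20.6,0,0,0,0.52],[9,37.4,-20.6,0,0,0,0.52]]]' 30; python3 - <<'E'
from h import *
st(); print(shift((514.8,202.5,39.8)))
E
```

```text
t: 13.15
ee_pos: [512.2, 202.2, 164.9]
tool_rot: [0.312, 0.636, -0.315, 0.632]
ft_force: [-1.0, -0.0, 0.2]
width: 44.3
t 13.15 p [512.205 202.246 164.857] q [0.292 0.448 1.719 0.    0.982 1.211] F [-1.024 -0.032  0.249] T [ 0.024 -0.067 -0.023] w 44.3 head -52.7
[12.504  0.305  0.168]
```

```bash
python3 -m handwheel '[[[0,0,0,0,0,0,0.52],[0,0,0,0,0,0,0.52]]]' 30; python3 - <<'E'
from h import *
st(); print(shift((514.8,202.5,39.8)))
E
```

```text
t: 13.35
ee_pos: [515.6, 201.9, 170.5]
tool_rot: [0.315, 0.633, -0.314, 0.634]
ft_force: [0.8, -0.9, 1.2]
width: 44.7
t 13.35 p [515.563 201.853 170.482] q [ 0.289  0.441  1.713 -0.     0.985  1.211] F [ 0.809 -0.914  1.204] T [-0.041  0.009  0.059] w 44.7 head -52.8
[13.068 -0.058 -0.112]
```

```bash
python3 -m handwheel '[[[4,-0.06,-0.1,0,0,0,0.52],[8,-0.06,-0.1,0,0,0,0.52],[10,-0.06,-0.1,0,0,0,0.52],[12,-0.06,-0.1,0,0,0,0.52],[13,-0.06,-0.1,0,0,0,0.52],[13,-0.06,-0.1,0,0,0,0.52],[13,-0.06,-0.1,0,0,0,0.52]]]' 30; python3 - <<'E'
from h import *
st()
im=cams.camera("side"); c=proj("side",(514.5,202.5,50)).astype(int); zoom(im,c[0],c[1],40,7,"pics/side6.png")
E
```

```text
t: 14.05
ee_pos: [514.6, 202.0, 39.7]
tool_rot: [0.315, 0.633, -0.314, 0.634]
ft_force: [-1.2, -0.0, 0.8]
width: 44.6
t 14.05 p [514.556 202.042  39.742] q [0.29  0.641 1.778 0.    0.72  1.212] F [-1.216 -0.04   0.833] T [-0.009  0.018 -0.044] w 44.6 head -52.8
```

View pics/side6.png

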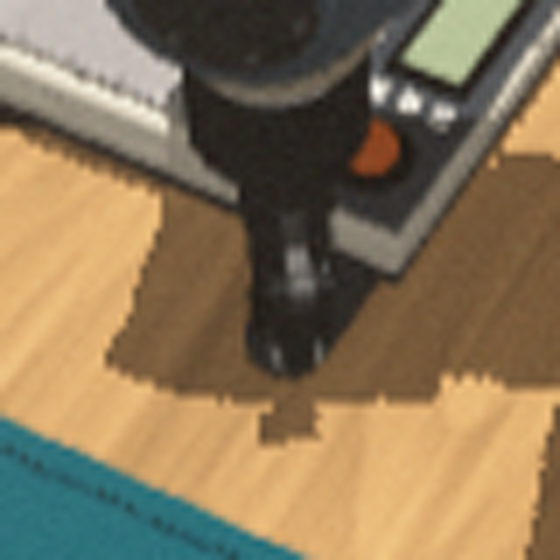

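The fingers straddle the knob, around (290,320) in the crop, and there is no contact force. I'll grip, turn 56° and release.

```bash
python3 -m handwheel '[[[0,0,0,0,0,0,0.2],[0,0,0,0,0,0,0.2],[0,0,0,0,0,0,0.2],[0,0,0,0,0,0,0.2],[0,0,0,8,0,0,0.2],[0,0,0,16,0,0,0.2],[0,0,0,24,0,0,0.2],[0,0,0,32,0,0,0.2],[0,0,0,40,0,0,0.2],[0,0,0,48,0,0,0.2],[0,0,0,56,0,0,0.2],[0,0,0,56,0,0,0.2]]]' 30; python3 -c "
from h import *
st()"; python3 -m handwheel '[[[0,0,0,0,0,0,0.52],[0,0,0,0,0,0,0.52],[0,0,0,0,0,0,0.52],[-2,0,0,0,0,0,0.52],[-5,0,0,0,0,0,0.52],[-9,0,0,0,0,0,0.52],[-13,0,0,-8,0,0,0.3],[-13,0,0,-16,0,0,0],[-13,0,0,-24,0,0,0],[-13,0,0,-32,0,0,0],[-13,0,0,-40,0,0,0]]]' 30; python3 - <<'E'
from h import *
st(); print(shift((330,-230,230)))
E
```

```text
t: 15.3
ee_pos: [514.2, 203.0, 39.7]
tool_rot: [0.577, 0.41, -0.575, 0.41]
ft_force: [-2.3, 7.5, 6.3]
width: 28.3
t 15.3 p [514.167 202.956  39.659] q [2.910e-01 6.420e-01 1.778e+00 2.000e-03 7.200e-01 2.194e+00] F [-2.32   7.544  6.303] T [ 1.135  0.519 -0.102] w 28.3 head -109.1
t: 16.4
ee_pos: [513.7, 201.7, 168.5]
tool_rot: [0.398, 0.584, -0.398, 0.584]
ft_force: [-0.0, -0.5, 0.2]
width: -0.1
t 16.4 p [513.703 201.681 168.49 ] q [ 0.29   0.442  1.717 -0.     0.982  1.485] F [-0.006 -0.539  0.215] T [-0.07   0.021  0.025] w -0.1 head -68.5
[ -6.148 -32.91   33.435]
```

```bash
python3 -m handwheel '[[[-6,-4,4,0,0,0,0],[-6,-8,8,0,0,0,0],[-6,-12,12,0,0,0,0],[-6,-16,16,0,0,0,0],[-6,-20,20,0,0,0,0],[-6,-24,24,0,0,0,0],[-6,-28,28,0,0,0,0],[-6,-33,33.4,0,0,0,0],[-6,-33,33.4,0,0,0,0],[-6,-33,33.4,0,0,0,0],[-6,-33,33.4,0,0,0,0],[-6,-33,33.4,0,0,0,0]]]' 30; python3 - <<'E'
from h import *
st()
im=np.mean([cams.camera("side").astype(float) for i in range(6)],0).astype(np.uint8); cv2.imwrite("pics/side7.png",im[:,:,::-1])
tp=cams.camera("top")
im=im[:,:,::-1]
f=lambda x,c:cv2.resize(x[c[1]-16:c[1]+16,c[0]-16:c[0]+16],None,fx=12,fy=12,interpolation=0)
cv2.imwrite("pics/cmp7.png",np.hstack([f(im,(306,269)),f(im,(349,211))]))
cv2.imwrite("pics/top7.png",cv2.resize(tp[140:225,240:360,::-1],None,fx=6,fy=6,interpolation=2))
E
```

```text
t: 17.6
ee_pos: [326.2, -229.1, 228.4]
tool_rot: [0.4, 0.583, -0.4, 0.583]
ft_force: [0.2, -0.1, 0.7]
width: -0.0
t 17.6 p [ 326.194 -229.12   228.353] q [-0.729  0.088  2.028  0.     1.026  0.474] F [ 0.212 -0.055  0.696] T [ 0.032  0.047 -0.017] w -0.0 head -69.0
```

View pics/cmp7.png

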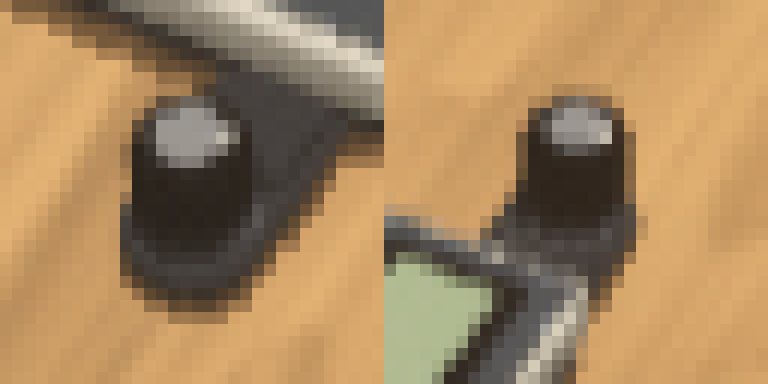

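View pics/top7.png

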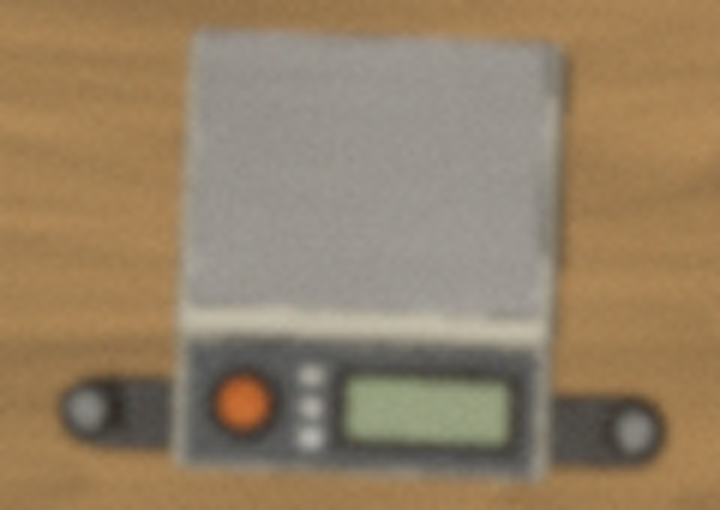

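The left dot now lines up with the right one to within about 10–15°, at (228,135) against (605,135) in the crop. The knob-to-lug gaps look alike and the scale hasn't moved in the top view. Next is the zero button.

```bash
python3 - <<'E'
from h import *
st(); print(shift((518.8,118.5,150)))
E
```

```text
t 17.95 p [ 326.94  -228.184  228.434] q [-0.726  0.088  2.028 -0.     1.026  0.474] F [ 0.348  0.453 -0.101] T [-0.015 -0.03   0.002] w -0.3 head -68.8
[  7.843  30.446 -25.358]
```

```bash
python3 -m handwheel '[[[0,4,-3.3,0,0,0,0],[0,8,-6.7,0,0,0,0],[0,12,-10,0,0,0,0],[0,16,-13.3,0,0,0,0],[0,20,-16.7,0,0,0,0],[0,24,-20,0,0,0,0],[0,28,-23.3,0,0,0,0],[0,30.4,-25.4,0,0,0,0],[4,30.4,-25.4,0,0,0,0],[7.8,30.4,-25.4,0,0,0,0],[7.8,30.4,-25.4,0,0,0,0],[7.8,30.4,-25.4,0,0,0,0]]]' 30;python3 -m handwheel '[[[0,0,0,0,0,0,0],[0,0,0,0,0,0,0]]]' ; python3 - <<'E'
from h import *
st(); print(shift((518.8,118.5,76)))
E
```

```text
t: 19.15
ee_pos: [518.5, 118.1, 151.1]
tool_rot: [0.399, 0.584, -0.4, 0.583]
ft_force: [0.5, -0.5, 1.2]
width: -0.4
t: 19.35
ee_pos: [519.3, 117.9, 152.3]
tool_rot: [0.4, 0.582, -0.399, 0.584]
ft_force: [-0.4, 0.3, -0.7]
width: -0.0
t 19.35 p [519.259 117.863 152.282] q [0.136 0.431 1.783 0.    0.925 1.337] F [-0.359  0.299 -0.721] T [0.002 0.029 0.017] w -0.0 head -68.9
[ 7.628 -0.042 -0.081]
```

```bash
python3 -m handwheel '[[[3,0,-0.05,0,0,0,0],[5,0,-0.05,0,0,0,0],[6.5,0,-0.05,0,0,0,0],[7.4,0,-0.05,0,0,0,0],[7.4,0,-0.05,0,0,0,0]]]' 30; python3 - <<'E'
from h import *
st()
for n in("side","top"):
    im=cams.camera(n); c=proj(n,(519,118.5,60)).astype(int); zoom(im,c[0],c[1],40,7,f"pics/{n}8.png")
E
```

```text
t: 19.85
ee_pos: [518.2, 118.2, 76.4]
tool_rot: [0.4, 0.583, -0.4, 0.583]
ft_force: [0.6, -0.2, 0.9]
width: 0.3
t 19.85 p [518.204 118.216  76.361] q [0.137 0.551 1.824 0.    0.767 1.338] F [ 0.551 -0.182  0.93 ] T [0.027 0.036 0.009] w 0.3 head -68.8
```

View pics/side8.png

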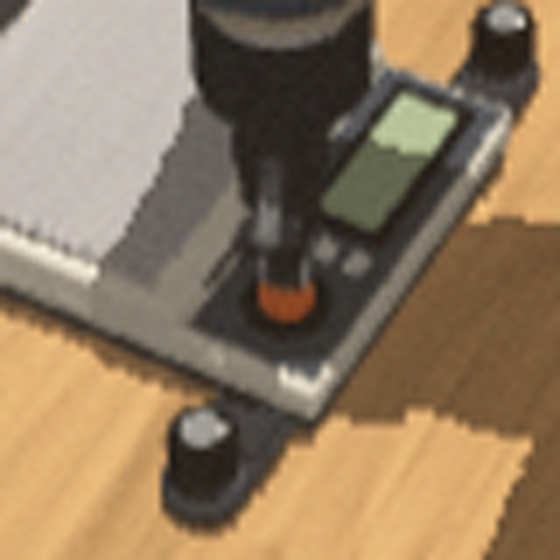

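The closed fingertips are centred just above the button at (287,290), so I press in steps.

```bash
python3 -m handwheel '[[[0.3,0,0,0,0,0,0],[0.6,0,0,0,0,0,0],[0.8,0,0,0,0,0,0],[0.9,0,0,0,0,0,0],[0.9,0,0,0,0,0,0]]]' 30; python3 -m handwheel '[[[0.15,0,0,0,0,0,0],[0.2,0,0,0,0,0,0],[0.2,0,0,0,0,0,0]]]'
```

```text
t: 20.45
ee_pos: [518.6, 118.3, 67.6]
tool_rot: [0.4, 0.583, -0.399, 0.584]
ft_force: [0.6, 0.2, 2.8]
width: 0.0
t: 20.75
ee_pos: [518.5, 118.3, 65.6]
tool_rot: [0.4, 0.583, -0.399, 0.584]
ft_force: [2.3, 0.4, 5.0]
width: 0.0
```

```bash
python3 -m handwheel '[[[0.1,0,0,0,0,0,0],[0.1,0,0,0,0,0,0]]]'; python3 -m handwheel '[[[0.1,0,0,0,0,0,0],[0.1,0,0,0,0,0,0],[0.1,0,0,0,0,0,0]]]'
```

```text
t: 20.95
ee_pos: [518.5, 118.4, 64.8]
tool_rot: [0.4, 0.583, -0.399, 0.584]
ft_force: [0.9, -0.4, 7.7]
width: 0.1
t: 21.25
ee_pos: [518.6, 118.4, 64.5]
tool_rot: [0.4, 0.583, -0.399, 0.584]
ft_force: [-1.8, -0.9, 18.5]
width: -0.2
```

The force jumped to 18 N at z = 64.5, which means the button is hard against its stop. Now I release and retreat.

```bash
python3 -m handwheel '[[[-2,0,0,0,0,0,0],[-6,0,0,0,0,0,0],[-10,0,0,0,0,0,0],[-14,-3,3,0,0,0,0],[-14,-8,7,0,0,0,0],[-14,-12,10,0,0,0,0],[-14,-16,14,0,0,0,0],[-14,-20,17,0,0,0,0],[-14,-24,20,0,0,0,0],[-14,-28,24,0,0,0,0],[-14,-28,24,0,0,0,0],[-14,-28,24,0,0,0,0]]]'; python3 -m handwheel '[[[0,0,0,0,0,0,0],[0,0,0,0,0,0,0]]]'; python3 - <<'E'
from h import *
st()
im=np.mean([cams.camera("side").astype(float) for i in range(6)],0).astype(np.uint8);cv2.imwrite("pics/side9.png",im[:,:,::-1])
tp=cams.camera("top");cv2.imwrite("pics/top9.png",tp[:,:,::-1])
cv2.imwrite("pics/side9z.png",cv2.resize(im[195:290,260:365,::-1],None,fx=7,fy=6,interpolation=2))
a=cv2.imread("pics/side0.png",0).astype(np.float32);b=cv2.cvtColor(im,cv2.COLOR_RGB2GRAY).astype(np.float32)
for nm,(c,r,h) in {"Llug":(306,278,9),"Rknob":(349,209,9),"case":(300,235,25),"bin":(361,153,20),"meter":(293,355,30)}.items():
    w=cv2.createHanningWindow((2*h,2*h),cv2.CV_32F); print(nm,cv2.phaseCorrelate(a[r-h:r+h,c-h:c+h],b[r-h:r+h,c-h:c+h],w))
E
```

```text
t: 22.45
ee_pos: [341.9, -208.8, 203.0]
tool_rot: [0.401, 0.583, -0.401, 0.582]
ft_force: [0.4, 0.4, 0.6]
width: -0.2
t: 22.65
ee_pos: [343.8, -205.7, 203.1]
tool_rot: [0.4, 0.584, -0.399, 0.583]
ft_force: [0.3, -0.5, -1.1]
width: -0.2
t 22.65 p [ 343.803 -205.692  203.091] q [-0.656  0.13   2.053  0.     0.96   0.545] F [ 0.3   -0.501 -1.106] T [ 0.018 -0.016  0.021] w -0.2 head -68.8
Llug ((0.013467657807956002, -0.46927467972995807), 1.0321859901334032)
Rknob ((0.14425743082891174, 0.26170527251623454), 0.8939121549512133)
case ((0.16128553593664918, -0.6918665034974474), 1.1270488872528077)
bin ((0.05493747528240789, -0.02563293035782621), 0.9722348359972238)
meter ((0.05426826318722888, -0.033334443414442916), 0.9819073152542114)
```

View pics/side9z.png

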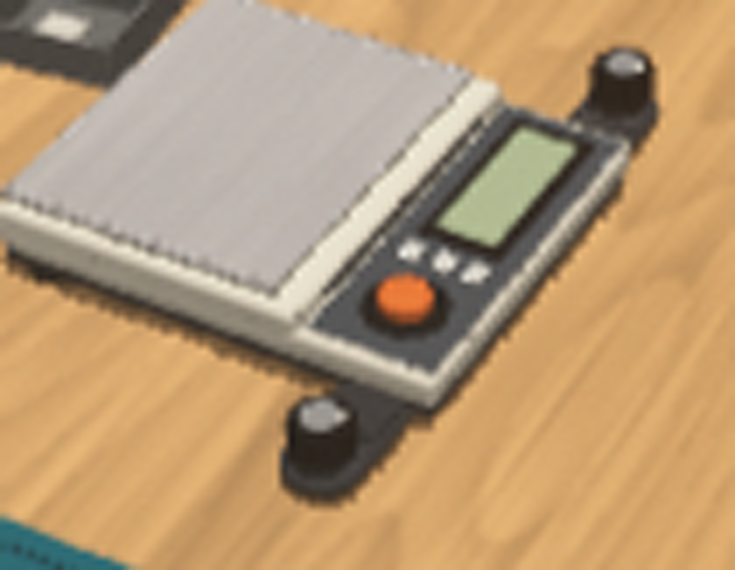

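View pics/top9.png

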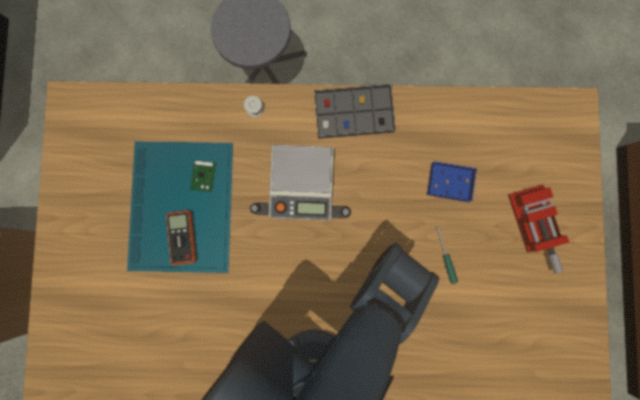

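The button is up and the dots are aligned. The left lug has risen about 0.5 px in the side view, the right knob has sunk slightly, and the bystanders haven't moved. I'm handing in.

```bash
python3 -c "
from rig import ticket
print(ticket.hand_in())"
```

```text
the job is handed in; nothing more can be done
None
```

I screwed the front left levelling screw down about 6.3 rad in two grips (304° and 56°) and let go. Then I pressed the zero button to its stop, moved the arm clear and handed the job in at about 23 s of the 72 s allowed.

**Last checks:**
- **Left screw:** its white dot is within about 10–15° of the right knob's dot. This reading assumes both dots share the same zero direction. The 5.3 rad I had turned by the first check agreed with how far the left dot moved.
- **Level:** the side camera shows the left lug and case slightly higher and the right knob slightly lower, as expected once the left corner stops sagging. I could not measure the knob-to-lug gaps well at about 3 mm per pixel; they only look alike.
- **Zero button:** the force rose from 5 N to about 18 N at the expected stop height. In the pictures the button is back up.
- **Surroundings:** the scale shows no visible sideways shift. The bin and meter moved less than 0.1 px, the board and driver look unmoved in the top view, and the right screw and the pan were not touched.

**Not checked:** I could not read the foot loads directly and did not do a rocking test. That all four feet are well loaded is inferred from the dots and the levelling seen in the pictures.

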